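# Clear the leaflet folder's jam and snap its roller cover back on

### The job

The leaflet folder has jammed: take the two crumpled leaflets off its rollers and throw them into the red reject bin. Then fit the blue clip cover over the rollers and press it straight down until both orange catches snap through and it sits flush on the deck. Keep pressing it home with about 10 N and finish like that, still holding it down so that I can do up its captive screws; leave the bottles, the loose cap and the leaflet packet where they are.

Things in the scene. Friction and masses are not known exactly. Their poses are not given: they have to be found in the camera images.
- folder: Tabletop leaflet folder, fixed, white and green. Housing 240 (x) x 260 (y) x 100 mm; origin on the table under its centre, x along the rollers. Infeed and sloping fold plate at +y (y 130 to 335 mm, up to 190 mm high), delivery tray at -y (to y = -220 mm, 50 mm high). On the deck a control strip at x = -94 mm, 7 mm high, and a red stop button, 22 mm high, at (92, -100).
- seat (a point): Centre of the folder's deck, 100 mm above the table, at the foot of the roller frame; axes as the folder's. With the cover fully home its origin lies here and its x axis is parallel to this x, either way round.
- frame_top (a point): Centre of the top of the roller frame, the fixed aluminium block with three dark roller tops that the cover fits over: 110 (x) x 84 (y), 18 mm tall above the deck, so its top is 118 mm above the table. Its upper 8 mm taper in by 4 mm all round as a lead-in. Axes as the folder's.
- catch_near (a joint): Orange spring catch, 18 mm wide, in the roller frame's short side at folder -x. 0 = fully out (5 mm proud of that side), up to 0.007 m when pushed in. Its ramp runs from 15 down to 5.6 mm above the deck, its flat underside is at 5 mm. It starts to give at about 3 N sideways and takes 5 N when flush.
- catch_far (a joint): The same catch in the other short side, at folder +x.
- cover: Blue plastic clip cover, an open-bottomed box 121 (x) x 95 (y) x 30 mm tall, walls 4 mm, 80 to 190 g, lying right way up on the table. Origin: centre of its underside; z up. On each long side an ear with a steel captive screw reaches y = +-64 mm, 18 mm high. Inside it clears the roller frame by 1.5 mm a side. Each short wall has a window 24 mm wide above a 3.5 mm strip. The same half a turn round.
- cover_rib (a point): Middle of the top of the cover's black grip rib, 54 mm above the cover's underside. The rib stands on the cover's top (30 mm above its underside), runs along the cover's x, and is 64 long, 18 wide (y) and 24 mm tall. Axes as the cover's.
- cover_strip (a point): Underside of the strip below one window (cover -x). The two strips meet the catches when the cover is about 12 mm above its seat. Pressed straight down it takes 10 to 20 N in all, dropping to a few N over the last 5 mm; at about 1.5 mm the catches spring out into the windows and the cover bottoms on the deck.
- wad_a: Crumpled leaflet, a stiff white paper ball about 35 mm across, 12 g, lying on the roller frame (top 118 mm above the table). Origin: its centre, 13.5 mm above what it lies on.
- wad_b: Second crumpled leaflet, same size and make, on the roller frame beside the first; their centres are about 54 mm apart along the folder's x.
- bin: Red open reject bin, fixed, 150 x 150 x 100 mm tall, walls 4 mm. Origin: centre of its underside.
- bottle_a: A bystander: capped amber glass bottle, 39 mm across, 75 mm tall, 80 g, standing loose on the table. Origin: centre of its underside.
- bottle_b: A bystander: capped amber glass bottle, 39 mm across, 75 mm tall, 80 g, standing loose on the table. Origin: centre of its underside.
- bottle_c: A bystander: capped amber glass bottle, 39 mm across, 75 mm tall, 80 g, standing loose on the table. Origin: centre of its underside.
- bottle_d: A bystander: capped amber glass bottle, 39 mm across, 75 mm tall, 80 g, standing loose on the table. Origin: centre of its underside.
- cap: A bystander: loose white bottle cap, 33 mm across, 20 mm tall. Origin: centre of its underside.
- packet: A bystander: banded packet of folded leaflets, 60 x 30 x 14 mm, 30 g. Origin: centre of its underside.
Not all that is in view belongs to the job. What is shaped like the wad_b but brown or purple is not meant.

How it is judged:
By the outcome, as a careful person would: the job done as asked, in the order asked, and still so for the second after the job is handed in, while the arm keeps its last pose, push and grip.
It also fails if it takes over 72 s, if anything falls off the work surface, if the arm or the gripper's body presses on something with over 40 N, if the wrist force passes 120 N, or if a joint passes its speed limit or range.

### The arm

A 6-joint arm with a two-finger parallel gripper is mounted at the origin on the work surface. World frame = base frame: x ahead of the robot, y to its left, z up, the work surface at z = 0. Lengths are in m, angles in rad, forces in N, time in s.
With the tool pointing down it reaches from about 0.425 to 0.95 m from the base axis. Payload 14.7 kg.
Tool frame: the origin (TCP) lies on the centre line of the jaws, within the pads' length; the fingertips stand arm.finger_overhang ahead of it and the grasp point (between the pads) lies 3 mm ahead of it (arm.finger_overhang is the distance from the TCP to the fingertips, in m); z points along the fingers, y is the line along which they close (so a half turn about z gives the same grasp; the last joint's range is limited). The gripper opens to 85 mm and grips with 20 to 120 N. Pads are 22 mm wide; open, the fingers measure 114 mm over their backs; the gripper's body (76 mm by 85 mm) begins 54 mm behind the grasp point. The pads swing forward as they close: fully open they stand 13 mm farther back than shut.
Start: joints at [-1.339, 0.48, 1.596, -0, 1.065, -0.047], TCP at [0.179, -0.625, 0.253] pointing down, gripper open.
Joint ranges: [-2.75, 2.75], [-0.82, 2.05], [0.23, 2.67], [-1.56, 4.7], [0.09, 2.69], [-2.92, 2.92]. Speed limits (rad/s): [1.89, 1.89, 2.39, 3.01, 3.01, 3.01].

### API

Orientations are given as a 3x3 rotation matrix whose columns are the frame's x, y, z axes.
In Python, from rig import arm, jaws, solve_ik, telemetry, imaging, order gives the robot as it stands. Calls block until the motion is done:
- arm.move_pose(position, orientation): joint-space move of the TCP to a pose.
- arm.line_to(position, frame=None, speed=0.15): straight line of the TCP; frame=None keeps the orientation; speed is the mean speed in m/s.
- arm.move_joints(angles): joint-space move.
- jaws.grip(opening, f_grip=None): finger opening in m; f_grip is the grip in N (None keeps the last); returns when the fingers have stopped.
- arm.sleep(seconds).
- solve_ik(position, orientation): joint angles nearest the present ones, or None.
- telemetry.read_state(): the state.
- imaging.grab_frame(name): name is "scene" or "side" or "wrist"; returns a dict with "img" (400x640x3 uint8, red, green, blue), "fx", "fy", "cx", "cy" (pixels), "rvec" (rotation vector, rad) and "tvec" (3), from world to camera coordinates, as OpenCV has them. Camera axes: x right, y down, z forward; pixel columns grow to the right and rows downward; lengths in m; the calibration is good to about 2 mm. A picture is of the moment at which its call begins. There is no depth.
A pose or a line that the arm cannot do raises arm.PlanningError and nothing moves.
- order.job_done(): hands the job in; it is judged then, once.
The state is a dict: "time": time; "q": joint angles; "qd": joint speeds; "tau": joint torques, N m; "tcp_pos": TCP position; "orientation": TCP orientation; "contact_force": force on the tool from outside, world axes, zero at the start; "wrist_torque": the same for the moment, N m; "opening": finger opening in m; "finger_force": force on a finger pad.
Only numpy, scipy, OpenCV 4.12 (cv2) and the standard library are available. Lean on these libraries where they do the work, as an engineer would, in place of code of your own. Each camera call takes 0.05 s, during which the arm holds its last target. There are 200 camera calls.

## Working session

There is one attempt and no reset: what is moved stays moved. The work goes in short steps, each a Python script; the robot and the scene stay as the last script left them, time stands still between calls to the robot, and variables do not carry over. Pictures are saved under pics/ and viewed, at most 10 in all, crops included, and the job is handed in when it is done.

```bash
ls; mkdir -p pics
python3 - <<'E'
from rig import arm,jaws,telemetry,imaging
import cv2,numpy as np
for n in("scene","side","wrist"):
    f=imaging.grab_frame(n); cv2.imwrite(f"pics/{n}0.png",f["img"][:,:,::-1])
    R=cv2.Rodrigues(np.array(f["rvec"]))[0]; print(n,f["fx"],f["cx"],f["cy"],"cam",(-R.T@np.array(f["tvec"]).ravel()).round(3),R[2].round(2))
print(arm.finger_overhang,telemetry.read_state())
E
```

```text
pics
scene 374.7215107892673 320.8131131339767 199.13622463372369 cam [0.896 0.442 0.799] [-0.38 -0.49 -0.78]
side 431.8085597798246 322.8212446597423 197.59523828156333 cam [-0.071  0.609  0.633] [ 0.63 -0.58 -0.52]
wrist 354.20231682799385 318.7155718085207 200.1875292140762 cam [ 0.244 -0.606  0.373] [-0.26 -0.07 -0.96]
0.022 {'time': 0.15, 'q': array([-1.33861321e+00,  4.80685434e-01,  1.59672693e+00, -5.40062447e-05,
        1.06511899e+00, -4.66135540e-02]), 'qd': array([-0.00191766, -0.00176248, -0.00051842,  0.00012186,  0.00012158,
       -0.00080237]), 'tau': array([ 1.43147005e-03, -9.51147723e+01, -4.30458105e+01,  2.04030025e-04,
        8.17749999e-03, -8.77642172e-07]), 'tcp_pos': array([ 0.17880652, -0.62461273,  0.25282216]), 'orientation': array([[ 9.61380083e-01,  2.75224033e-01, -2.61975527e-04],
       [ 2.75224157e-01, -9.61379659e-01,  9.02634689e-04],
       [-3.43118369e-06, -9.39877006e-04, -9.99999558e-01]]), 'contact_force': array([ 0.15540132, -0.15964364,  0.40364797]), 'wrist_torque': array([-0.03489315,  0.0043669 , -0.04372981]), 'finger_force': 0.0, 'opening': 0.08534029290522567}
```

View pics/scene0.png

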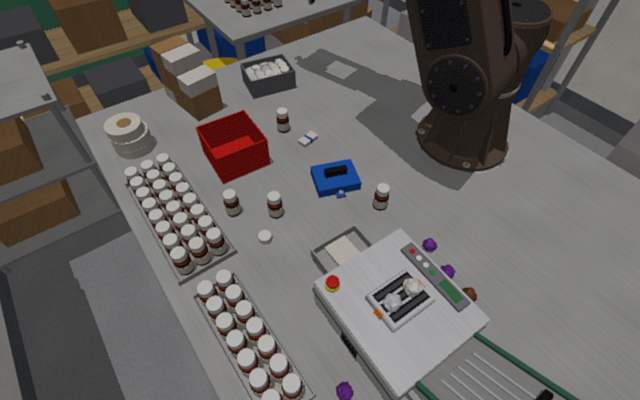

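View pics/side0.png

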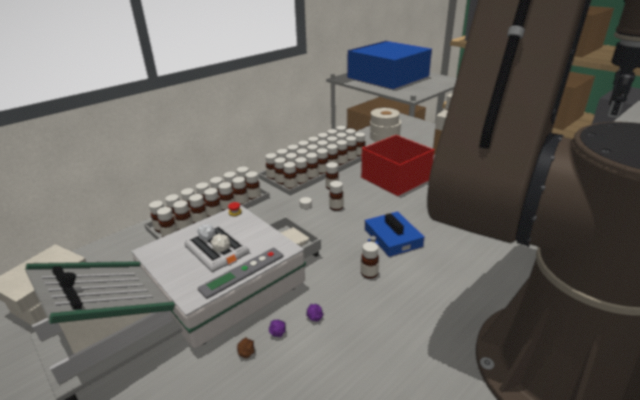

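The scene view shows the cover at about (336,178), its rib at (336,170), the bin rim at (232,140), and the roller frame at (400,298) with wads near (412,286) and (393,298). The stop button is at (333,284). The side view shows the same things, with the frame at (217,245) and the cover at (394,233).

```bash
cat > h.py <<'E'
from rig import arm,jaws,solve_ik,telemetry,imaging,order
import cv2,numpy as np
def grab(n,save=None):
    f=imaging.grab_frame(n)
    if save: cv2.imwrite(f"pics/{save}.png",f["img"][:,:,::-1])
    f["R"]=cv2.Rodrigues(np.array(f["rvec"]))[0]; f["t"]=np.array(f["tvec"]).ravel(); f["c"]=-f["R"].T@f["t"]
    f["hsv"]=cv2.cvtColor(f["img"],cv2.COLOR_RGB2HSV); return f
def ray(f,px,z):
    px=np.atleast_2d(np.asarray(px,float)); d=np.c_[(px[:,0]-f["cx"])/f["fx"],(px[:,1]-f["cy"])/f["fy"],np.ones(len(px))]@f["R"]
    return (f["c"]+d*((z-f["c"][2])/d[:,2])[:,None])
def proj(f,P):
    K=np.array([[f["fx"],0,f["cx"]],[0,f["fy"],f["cy"]],[0,0,1.]])
    return cv2.projectPoints(np.atleast_2d(np.asarray(P,float)),np.array(f["rvec"]),f["t"],K,None)[0][:,0]
def mask(f,lo,hi): return cv2.inRange(f["hsv"],np.array(lo),np.array(hi))
def blobs(m,amin=8):
    cs=cv2.findContours(m,cv2.RETR_EXTERNAL,cv2.CHAIN_APPROX_NONE)[0]
    return sorted([c for c in cs if cv2.contourArea(c)>=amin],key=cv2.contourArea)[::-1]
def down(yaw):  # tool x axis at angle yaw in world, z down
    c,s=np.cos(yaw),np.sin(yaw); return np.array([[c,s,0],[s,-c,0],[0,0,-1.]])
E
python3 - <<'E'
from h import *
s=grab("scene");d=grab("side")
print("frame",ray(s,(400,298),.118),ray(d,(217,245),.118))
print("wads",ray(s,[(412,286),(393,298)],.1315))
print("rib",ray(s,(336,170),.054),ray(d,(395,224),.054))
print("bin",ray(s,(232,140),.1),"bin corners",ray(s,[(197,128),(234,113),(267,147),(228,166)],.1).round(3).tolist())
print("deck corners",ray(s,[(314,288),(403,231),(488,318),(397,388)],.1).round(3).tolist())
print("button",ray(s,(333,282),.122)); print("packet,bottles",ray(s,[(308,139),(282,128),(231,211),(274,213),(381,207)],0).round(3).tolist())
E
```

```text
frame [[0.58483143 0.29669934 0.118     ]] [[0.57201041 0.29710487 0.118     ]]
wads [[0.5549793  0.2955254  0.1315    ]
 [0.60173216 0.29174876 0.1315    ]]
rib [[ 0.43824768 -0.08660401  0.054     ]] [[ 0.42161076 -0.07984188  0.054     ]]
bin [[ 0.62786018 -0.30687053  0.1       ]] bin corners [[0.684, -0.407, 0.1], [0.568, -0.406, 0.1], [0.565, -0.228, 0.1], [0.682, -0.226, 0.1]]
deck corners [[0.702, 0.175, 0.1], [0.459, 0.181, 0.1], [0.468, 0.422, 0.1], [0.695, 0.408, 0.1]]
button [[0.67013893 0.19538941 0.122     ]]
packet,bottles [[0.395, -0.281, 0.0], [0.433, -0.371, 0.0], [0.723, -0.17, 0.0], [0.634, -0.098, 0.0], [0.39, 0.053, -0.0]]
```

Run:
```python
from h import *
for n,p in(("w_cover",(.46,-.083,.27)),("w_frame",(.585,.297,.33))):
    arm.move_pose(p,down(np.pi)); f=grab("wrist",n); np.save(f"{n}.npy",{k:f[k] for k in f},allow_pickle=True)
    s=telemetry.read_state(); print(s["time"],s["tcp_pos"],s["q"].round(2),f["c"].round(3))
a=np.hstack([cv2.imread(f"pics/{n}.png") for n in("w_cover","w_frame")]); cv2.imwrite("pics/both.png",cv2.resize(a,(800,250)))
```

```text
2.4833 [ 0.46009982 -0.08355217  0.26997231] [-0.24  0.2   1.98 -0.    0.96 -1.81] [ 0.389 -0.084  0.391]
4.0333 [0.5851716  0.29555859 0.3299287 ] [ 0.42  0.43  1.49 -0.    1.23 -1.15] [0.514 0.295 0.45 ]
```

View pics/w_cover.png

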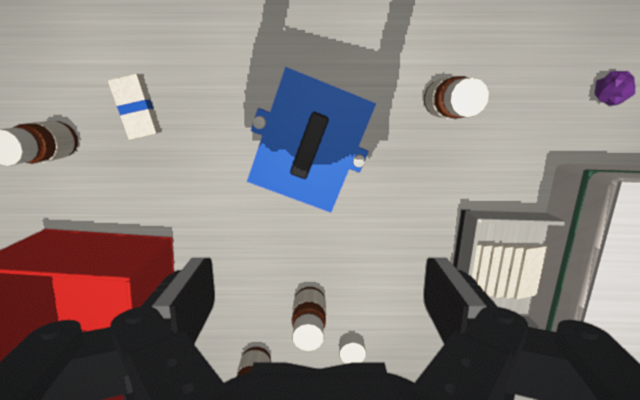

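View pics/w_frame.png

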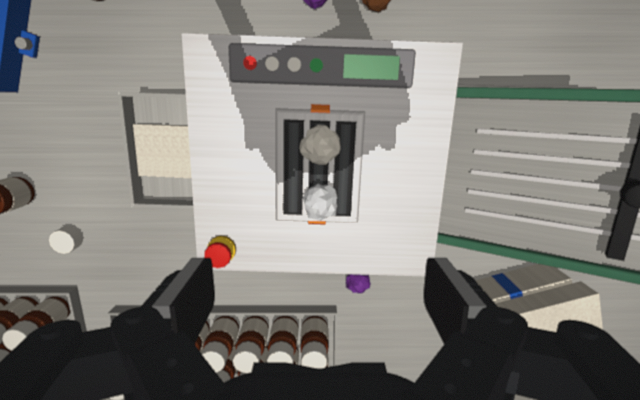

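The cover is at (311,140), with its top corners at (286,67), (375,102), (331,212) and (247,181). It is yawed about 20°. In the frame view the wads are at (320,145) and (320,202), the catches at (320,108) and (316,222), and the deck lies nearly parallel to the world axes.

Run:
```python
from h import *
c=np.load("w_cover.npy",allow_pickle=True).item(); f=np.load("w_frame.npy",allow_pickle=True).item()
k=ray(c,[(286,67),(375,102),(331,212),(247,181)],.03); print("cover corners",k.round(4).tolist(),k.mean(0),"sides",np.linalg.norm(k-np.roll(k,-1,0),axis=1))
m=mask(c,(0,0,0),(179,255,50)); m[230:]=0
sub=np.zeros_like(m); cv2.fillConvexPoly(sub,np.array([(286,67),(375,102),(331,212),(247,181)]),255); m&=sub
for b in blobs(m,50): r=cv2.minAreaRect(ray(c,b[:,0],.054)[:,:2].astype(np.float32)); print("rib",r)
m=mask(c,(100,120,40),(130,255,255)); b=blobs(m,500)[0]; r=cv2.minAreaRect(ray(c,b[:,0],.03)[:,:2].astype(np.float32)); print("coverhull",r)
for b in blobs(mask(f,(5,150,90),(20,255,255)),5): q=b[:,0].mean(0);print("orange",q,ray(f,q,.11))
print("wads",ray(f,[(320,145),(320,202)],.1315))
print("deck",ray(f,[(182,34),(462,42),(437,274),(197,272)],.1).round(4).tolist())
print("frame",ray(f,[(277,109),(365,109),(357,221),(277,221)],.110).round(4).tolist())
```

```text
cover corners [[0.3597, -0.1151, 0.03], [0.392, -0.0286, 0.03], [0.5053, -0.0708, 0.03], [0.4713, -0.1587, 0.03]] [ 0.43206054 -0.09330886  0.03      ] sides [0.09229894 0.12087222 0.09422122 0.11978363]
rib ((0.4299507439136505, -0.09290049970149994), (0.016456520184874535, 0.058725617825984955), 68.97966766357422)
coverhull ((0.43200841546058655, -0.09390757977962494), (0.1178569421172142, 0.11998797208070755), 68.90435791015625)
orange [319.97826087 108.17391304] [[0.52219029 0.29644688 0.11      ]]
orange [377.84615385   1.48717949] [[0.43324045 0.34625962 0.11      ]]
orange [316.74193548 222.48387097] [[0.63482315 0.2932     0.11      ]]
orange [222.42424242 246.92424242] [[0.66165824 0.19517997 0.11      ]]
wads [[0.55363608 0.29641025 0.1315    ]
 [0.60685392 0.29643331 0.1315    ]]
deck [[0.4572, 0.1713, 0.1], [0.464, 0.426, 0.1], [0.6981, 0.4246, 0.1], [0.6956, 0.1622, 0.1]]
frame [[0.5229, 0.2564, 0.11], [0.523, 0.3384, 0.11], [0.6332, 0.3341, 0.11], [0.6332, 0.2528, 0.11]]
```

```bash
python3 - <<'E'
from h import *
D=down(np.pi); jaws.grip(.062,25)
for i,(x,y) in enumerate([(.5536,.2964),(.6069,.2964)]):
    arm.move_pose((x,y,.24),D); arm.line_to((x,y,.1445),speed=.2); jaws.grip(.0,25)
    s=telemetry.read_state(); print("grip",s["opening"],s["finger_force"],s["contact_force"].round(1))
    arm.line_to((x,y,.26),speed=.25)
    print("held",telemetry.read_state()["opening"])
    arm.move_pose((.625,-.317,.24),D); arm.line_to((.625,-.317,.14),speed=.25); jaws.grip(.062); arm.line_to((.625,-.317,.26),speed=.3)
    if i==0: grab("wrist","bin1")
    print(telemetry.read_state()["time"])
grab("wrist","bin2"); grab("scene","scene2")
E
python3 -c "
import cv2,numpy as np
cv2.imwrite('pics/m1.png',np.vstack([cv2.resize(cv2.imread('pics/bin2.png'),(480,300)),cv2.resize(cv2.imread('pics/scene2.png')[80:380,180:500],(480,300))]))"
```

```text
grip 0.03364676034576543 23.92139857485745 [-0.3  0.6  9.9]
held 0.033981371226517045
10.2083
grip 0.030240559784489692 24.267305424436927 [-1.6  0.8  8.7]
held 0.030238086312415473
17.7417
```

View pics/m1.png

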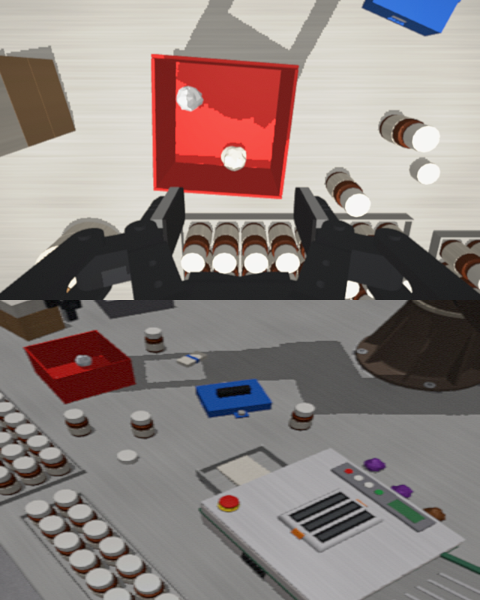

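Both wads are in the bin and the frame is clear. Next I take two matched close views, aligned with the frame and the cover, so that calibration bias cancels between them.

```bash
python3 - <<'E'
from h import *
print("bias",telemetry.read_state()["contact_force"])
def view(name,xy,yaw,ztop):
    u=np.array([np.cos(yaw),np.sin(yaw)]); p=np.array(xy)-.035*u
    arm.move_pose((*p,ztop+.22),down(yaw)); arm.sleep(.3); f=grab("wrist",name); np.save(name+".npy",f,allow_pickle=True)
    print(name,telemetry.read_state()["time"],f["c"].round(4),"target px",proj(f,(*xy,ztop)))
view("v_frame",(.578,.296),np.pi-.02,.118)
view("v_cover",(.431,-.0932),np.pi-.36,.03)
E
python3 -c "
import cv2,numpy as np
cv2.imwrite('pics/m2.png',np.vstack([cv2.imread('pics/%s.png'%n)[0:300] for n in('v_frame','v_cover')]))"
```

```text
bias [0.52503801 0.05553907 0.2223111 ]
v_frame 20.4 [0.5421 0.2958 0.4585] target px [[319.53536608 138.17509644]]
v_cover 22.3583 [ 0.3974 -0.0812  0.3705] target px [[319.18849166 137.97670733]]
```

View pics/m2.png

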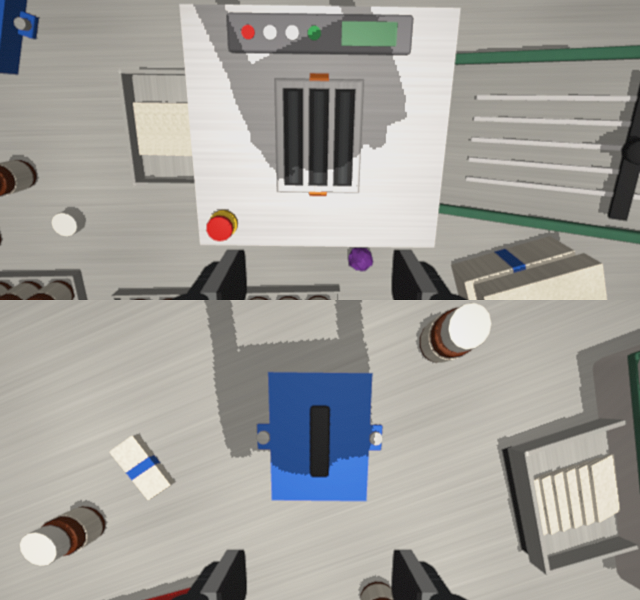

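Frame view: the rollers span about (283..355, 88..187). Cover view (crop offset -300): the cover spans about (268..372, 73..201) with the rib at (319,141). Both are nearly aligned with the image.

```bash
cat > meas.py <<'E'
from h import *
def strips(f,m,z,c,yaw,hx,hy):
    """edges of masked area in the target frame: x from |y|<hy, y from |x|<hx ranges"""
    v,u=np.nonzero(m); P=ray(f,np.c_[u,v],z)[:,:2]-c; a,b=np.array([np.cos(yaw),np.sin(yaw)]),np.array([-np.sin(yaw),np.cos(yaw)])
    return P@a,P@b
def edges(f,m,z,c,yaw,sel_long):
    x,y=strips(f,m,z,c,yaw,0,0); out=[]
    bins=np.arange(-.08,.08,.002)
    px=1.0/f["fx"]*(f["c"][2]-z)/2
    # short edges, as fn of y ; long edges as fn of x
    for A,B,rng in((x,y,(-.025,.025)),(y,x,sel_long)):
        lo,hi,t=[],[],[]
        for b in bins:
            if not any(r[0]<=b<=r[1] for r in ([rng] if np.isscalar(rng[0]) else rng)): continue
            s=A[(B>=b)&(B<b+.002)]
            if len(s)>5: lo.append(s.min()-px);hi.append(s.max()+px);t.append(b+.001)
        pl,ph=np.polyfit(t,lo,1),np.polyfit(t,hi,1); out.append((pl,ph)); print("edges at",pl[1].round(4),ph[1].round(4),"mid",((pl[1]+ph[1])/2).round(5),"size",(ph[1]-pl[1]).round(4),"slopes deg",np.degrees([pl[0],ph[0]]).round(2))
E
python3 - <<'E'
from meas import *
f=np.load("v_frame.npy",allow_pickle=True).item(); c=np.load("v_cover.npy",allow_pickle=True).item()
m=mask(f,(0,0,0),(179,255,75)); m[:82]=0;m[190:]=0;m[:,:278]=0;m[:,362:]=0
b=np.vstack(blobs(m,100)); h=np.zeros_like(m); cv2.fillConvexPoly(h,cv2.convexHull(b),255)
print("rollers",cv2.minAreaRect(ray(f,b[:,0],.118)[:,:2].astype(np.float32)))
edges(f,h,.118,np.array([.578,.296]),-.02,[(-.04,.04)])
for q in blobs(mask(f,(5,150,90),(16,255,255)),4):
    if 300<q[:,0,0].mean()<340: x,y,w,hh=cv2.boundingRect(q); print("orange",x,y,w,hh,ray(f,(x+w/2-.5,y+hh/2-.5),.11)[0].round(4))
# grey frame outline row/col profile
g=cv2.cvtColor(f["img"],cv2.COLOR_RGB2GRAY); print("row140",g[150,268:372].tolist()); print("col298",g[70:90,298].tolist(),g[183:200,298].tolist())
print("COVER"); mb=mask(c,(100,120,40),(130,255,255)); b=blobs(mb,500)[0]; m=np.zeros_like(mb); cv2.drawContours(m,[b],-1,255,-1)
edges(c,m,.03,np.array([.431,-.0932]),-.36,[(-.055,-.018),(.018,.055)])
m=mask(c,(0,0,0),(179,255,60)); m[:90]=0;m[190:]=0;m[:,:295]=0;m[:,345:]=0
b=blobs(m,100)[0]; m[:]=0; cv2.drawContours(m,[b],-1,255,-1); print("rib",cv2.boundingRect(b)); edges(c,m,.054,np.array([.431,-.0932]),-.36,[(-.025,.025)])
E
```

```text
rollers ((0.5779755115509033, 0.29463690519332886), (0.06582570821046829, 0.08999636024236679), 88.29180908203125)
edges at -0.0452 0.0453 mid 5e-05 size 0.0904 slopes deg [0.01 0.01]
edges at -0.0347 0.0319 mid -0.00138 size 0.0666 slopes deg [-0.36 -1.04]
orange 310 74 19 7 [0.5224 0.2966 0.11  ]
orange 310 192 16 3 [0.634  0.2929 0.11  ]
row140 [154, 155, 154, 153, 155, 155, 153, 137, 121, 127, 141, 147, 147, 152, 147, 113, 66, 34, 30, 33, 39, 49, 52, 54, 56, 55, 56, 56, 56, 52, 40, 32, 31, 27, 58, 113, 145, 153, 156, 150, 117, 68, 36, 31, 32, 36, 49, 53, 53, 55, 55, 55, 54, 56, 50, 39, 34, 32, 30, 59, 115, 148, 155, 158, 153, 114, 63, 34, 34, 34, 38, 48, 54, 53, 54, 58, 57, 55, 55, 52, 41, 33, 33, 30, 61, 117, 149, 156, 158, 160, 148, 131, 150, 223, 234, 233, 231, 232, 231, 231, 231, 232, 232, 232]
col298 [159, 158, 155, 156, 158, 158, 158, 150, 133, 124, 135, 148, 156, 157, 157, 158, 157, 140, 96, 47] [52, 72, 143, 218, 233, 233, 232, 227, 209, 207, 228, 232, 231, 231, 232, 231, 231]
COVER
edges at -0.0588 0.061 mid 0.00106 size 0.1198 slopes deg [-0.07  0.69]
edges at -0.0469 0.047 mid 1e-05 size 0.0939 slopes deg [-0.4  -0.28]
rib (310, 106, 20, 70)
edges at -0.0297 0.0265 mid -0.00162 size 0.0562 slopes deg [  0.95 -66.84]
edges at -0.0086 0.0083 mid -0.00017 size 0.0169 slopes deg [-0.32 -0.36]
```

```bash
python3 - <<'E'
from h import *
D=down(np.pi-.365); x,y=.4317,-.0935
jaws.grip(.05,80); arm.move_pose((x,y,.13),D); arm.line_to((x,y,.0575),speed=.1); arm.sleep(.2)
s=telemetry.read_state(); print("pre",s["tcp_pos"],s["contact_force"].round(2))
jaws.grip(0,80); s=telemetry.read_state(); print("grip",s["opening"],s["finger_force"],s["contact_force"].round(2),s["tcp_pos"])
arm.line_to((x,y,.2),speed=.12); arm.sleep(.3); s=telemetry.read_state(); print("lift",s["opening"],s["contact_force"].round(2),s["wrist_torque"].round(3),s["tcp_pos"],s["time"])
grab("wrist","held"); grab("side","held_side")
E
python3 -c "
import cv2,numpy as np
cv2.imwrite('pics/m3.png',np.vstack([cv2.resize(cv2.imread('pics/%s.png'%n),(480,300)) for n in('held','held_side')]))"
```

```text
pre [ 0.43210256 -0.09361634  0.05804425] [ 0.35 -0.46 -0.25]
grip 0.01638700842994993 78.4210467338562 [-1.9   0.57 14.31] [ 0.43179964 -0.09354043  0.05793285]
lift 0.015894315546340007 [ 0.68 -0.12 -2.02] [-0.056  0.018 -0.009] [ 0.43154867 -0.09345504  0.1996911 ] 26.3333
```

View pics/m3.png

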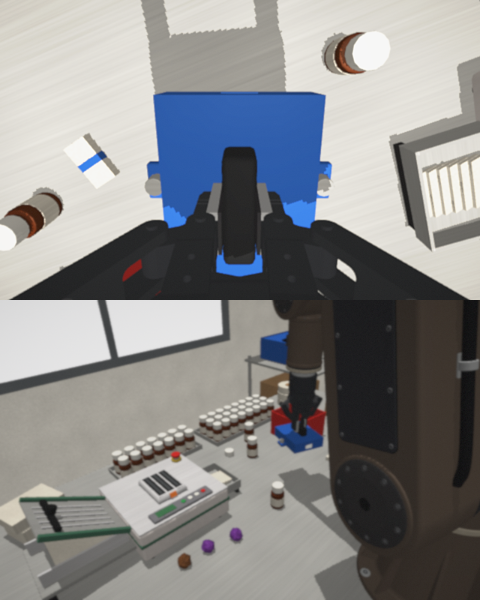

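The cover is held level and square, with its front edge at about row 124 and screws at about (204,247) and (432,247) in full-resolution pixels. I'll check its offset in the hand, then move over the frame and press down with force monitoring.

Run:
```python
from meas import *
f=grab("wrist"); s=telemetry.read_state(); t=s["tcp_pos"]; zc=t[2]-.058+.03
m=mask(f,(100,120,40),(130,255,255)); m[230:]=0; b=blobs(m,500)[0]; m[:]=0; cv2.drawContours(m,[b],-1,255,-1)
v,u=np.nonzero(m); P=ray(f,np.c_[u,v],zc)[:,:2]-t[:2]; R=s["orientation"]; X=P@R[:2,0]; Y=P@R[:2,1]
r=[];yy=[]
for k in np.arange(-.03,.03,.002):
    q=X[(Y>k)&(Y<k+.002)]; r.append(q.max()); yy.append(k+.001)
print("front edge",np.polyfit(yy,r,1), "expect .0605"); 
k=(X>.025)&(X<.055); print("y edges",Y[k].min(),Y[k].max())
# move above frame
yaw=np.pi-.0314; D=down(yaw); arm.move_pose((.578,.2947,.25),D); arm.line_to((.578,.2947,.19),speed=.1); arm.sleep(.4)
s=telemetry.read_state(); print(s["tcp_pos"],s["contact_force"].round(2),s["wrist_torque"].round(3),s["time"])
f=grab("wrist","pre"); 
for n in("scene","side"): grab(n,"pre_"+n)
a=cv2.imread("pics/pre_scene.png")[200:400,280:520]; c=cv2.imread("pics/pre_side.png")[160:340,110:326]
cv2.imwrite("pics/m4.png",np.vstack([cv2.resize(a,(600,300)),cv2.resize(c,(600,300))]))
```

```text
front edge [0.00039841 0.06136493] expect .0605
y edges -0.04795437686794811 0.04623900252450788
[0.57807949 0.29477854 0.19029564] [-0.46  0.57 -1.74] [-0.032 -0.032  0.008] 29.175
```

View pics/m4.png

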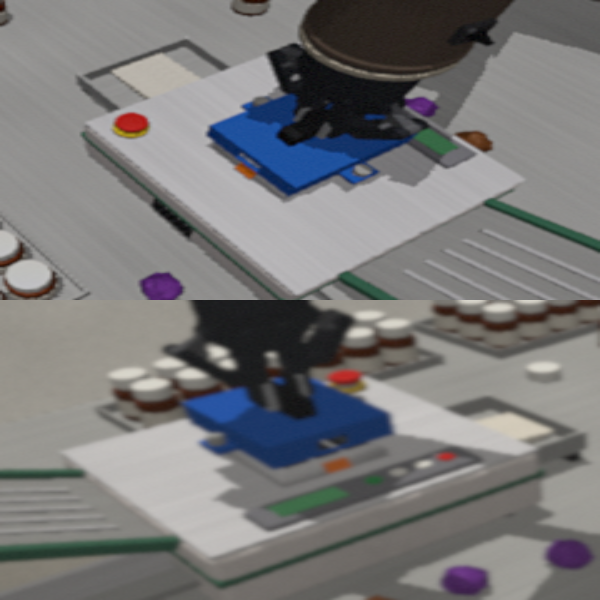

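Seen from both sides, the cover sits squarely over the frame. I'll descend in small steps while watching the forces.

Run:
```python
from h import *
x,y=.578,.295
for z in [.18,.176,.173,.170,.1685,.167]:
    arm.line_to((x,y,z),speed=.04); s=telemetry.read_state(); F=s["contact_force"]; print(z,s["tcp_pos"].round(4),F.round(1),s["wrist_torque"].round(2),round(s["opening"],4),round(s["time"],1))
    if F[2]>15 or np.hypot(F[0],F[1])>10: print("STOP");break
```

```text
0.18 [0.5778 0.2949 0.1795] [-0.2 -0.3 -2.1] [-0.03 -0.06 -0.03] 0.0163 29.7
0.176 [0.5779 0.2949 0.1757] [ 0.4  0.3 -1.8] [-0.03 -0.05 -0.01] 0.0157 30.0
0.173 [0.5779 0.295  0.1728] [ 0.2  0.1 -2.4] [-0.02  0.04  0.03] 0.0163 30.2
0.17 [0.578  0.295  0.1699] [ 0.9  0.4 -1.3] [ 0.1  -0.12  0.04] 0.0159 30.5
0.1685 [0.5783 0.2951 0.1688] [-0.5 -0.1  3.3] [ 0.08  0.01 -0.01] 0.0164 30.7
0.167 [0.5784 0.2952 0.1675] [-0.4 -0.4  6.3] [ 0.08  0.02 -0.05] 0.0162 31.0
```

Run:
```python
from h import *
x,y=.578,.295
for z in np.arange(.166,.1535,-.001):
    arm.line_to((x,y,z),speed=.03); s=telemetry.read_state(); F=s["contact_force"]; print(round(z,4),s["tcp_pos"].round(4),F.round(1),s["wrist_torque"].round(2),round(s["opening"],4),round(s["time"],1))
    if F[2]>32 or np.hypot(F[0],F[1])>12 or (z<.1595 and F[2]>9): print("STOP");break
```

```text
0.166 [0.5785 0.2952 0.1667] [-0.4 -0.2  8.4] [0.1  0.1  0.02] 0.0159 31.2
0.165 [0.5786 0.2953 0.1658] [-1.   0.4  8.1] [ 0.09  0.1  -0.04] 0.0161 31.5
0.164 [0.5786 0.2953 0.1649] [-0.5  0.1 10.2] [ 0.08  0.2  -0.06] 0.0161 31.7
0.163 [0.5787 0.2953 0.1639] [-0.5  1.  10.8] [ 0.11  0.14 -0.02] 0.0163 32.0
0.162 [0.5781 0.2952 0.1621] [0.4 2.5 2.3] [0.48 0.03 0.05] 0.0159 32.2
0.161 [0.578  0.2951 0.1609] [0.1 2.  3.2] [ 0.59 -0.05 -0.02] 0.016 32.5
0.16 [0.5771 0.2947 0.1594] [-0.7 -0.1 -2. ] [ 0.   -0.01 -0.01] 0.0159 32.7
0.159 [0.578  0.2948 0.1587] [ 0.2 -0.6 -1.9] [ 0.01  0.02 -0.03] 0.0162 33.0
0.158 [0.5781 0.2949 0.158 ] [ 0.  -1.2 -1. ] [-0.11 -0.08 -0.02] 0.016 33.2
0.157 [0.5781 0.295  0.158 ] [-4.  -2.9 14.4] [-0.43  0.7  -0.06] 0.0161 33.5
STOP
```

Both catches snapped at about 1.5 mm and the cover bottomed at TCP z = 0.158, as expected. Now I'll trim the push to 10 N and look.

Run:
```python
from h import *
def F():
    a=[]
    for _ in range(8): arm.sleep(.06); a.append(telemetry.read_state()["contact_force"])
    return np.mean(a,0)
x,y,z=.578,.295,.157
f=F(); print(f.round(1))
for _ in range(4):
    if abs(f[2]-10)<1: break
    z+=np.clip((f[2]-10)/16e3,-.0005,.0005); arm.line_to((x,y,z),speed=.02); f=F(); print(round(z,5),f.round(1))
s=telemetry.read_state(); print(s["tcp_pos"],s["opening"],s["time"],s["wrist_torque"].round(2))
for n in("scene","side"): grab(n,"fin_"+n)
a=cv2.imread("pics/fin_scene.png")[80:400,180:520]; c=cv2.imread("pics/fin_side.png")[160:340,110:326]
cv2.imwrite("pics/m5.png",np.hstack([cv2.resize(a,(400,400)),cv2.resize(c,(400,400))]))
```

```text
[-4.5 -2.7 13.5]
0.15722 [-3.2 -2.3 10.6]
[0.57811149 0.29496883 0.15798694] 0.01616251039742294 34.6583 [-0.41  0.54  0.02]
```

View pics/m5.png

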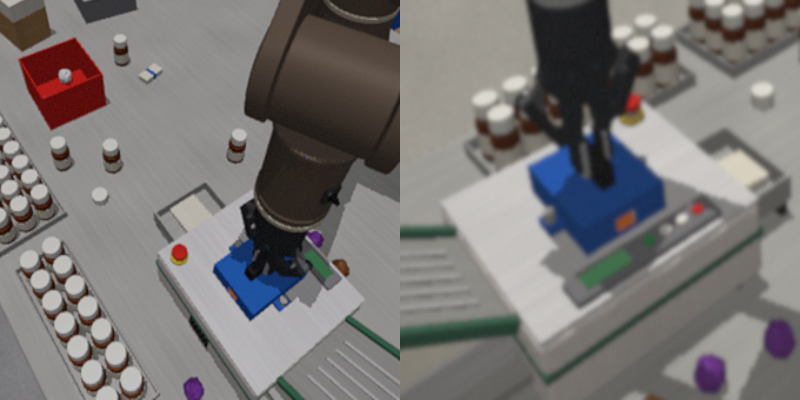

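The cover sits flush. Orange catches show in both windows, at (232,294) on the left and (625,220) on the right. The push is steady at 10.6 N and the bystanders are where they were.

Run:
```python
from h import *
print(telemetry.read_state()["contact_force"].round(1)); print(order.job_done())
```

```text
[-3.1 -2.3 10.8]
the job is handed in; nothing more can be done
None
```

Job handed in at about 35 s: both crumpled leaflets are in the red bin, the cover is snapped flush with both catches through, and the arm is still holding it down with about 10.8 N; the bottles, cap and packet were not touched.

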